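# Turn the hotplate up four clicks and start it

### The job

The glassblower's hotplate has to run hotter: with a fingertip, push the lever of its heat selector round clockwise (seen from above) by exactly four clicks from where it stands now, then press the small flat start button beside the mushroom-shaped stop button all the way in and let it come up again. Only push with the fingers - do not grip the lever or force it - and do not press start before the selector is set. Leave the stop button, the glass and the tools alone, and finish clear of everything.

Things in the scene. Friction and masses are not known exactly. Their poses are not given: they have to be found in the camera images.
- hotplate: Electric bench hotplate, fixed. Origin on the bench under the middle of its grey control console, +x away from the operator, z up. Console: x -75 to 75, y -210 to 210 mm, flat level top (the panel) at z = 80 mm. Behind it a stone-coloured kiln shelf, x 80 to 380 mm, top at z = 114 mm. On the panel at x = 0: heat selector at y = +115, stop at y = -88, start at y = -160 mm.
- selector_axis (a point): Point where the upright axis of the heat selector meets the panel (z = 80 mm); axes as the hotplate's. Low fixed fittings elsewhere on the panel, in the hotplate's frame: amber pilot lamp at x 46, y -12 (12 mm high), two fuse caps at x 46, y -125 and -160 (10 mm high).
- lever_tip (a point): Outer end of the selector's lever, 52 mm from the axis, 34 mm above the panel; its own +x points outward along the lever. The selector is black plastic: a round skirt 60 mm across, top 9 mm above the panel, carrying one straight bar lever 16 mm wide, reaching 52 mm from the axis (14 mm behind it), solid from 9 to 35 mm above the panel, with a white line on top.
- selector (a joint): Selector angle in rad, growing clockwise seen from above. Eight click positions 0, 0.524, 1.047 ... 3.665 (30 degrees apart); it starts in one of the first three. At 0 the lever points 105 degrees counter-clockwise of the hotplate's +x. Some 0.16 N m (4 N at 40 mm) moves it out of a position; half a step on it snaps by itself into the next and stays.
- start_top (a point): Centre of the top of the start button: flat round black cap 32 mm across in a steel bezel 42 mm across; cap top 15 mm above the panel, bezel top 7 mm.
- start (a joint): Start button travel in m, 0 up, 0.006 fully in (5 N); springs back.
- stop_top (a point): Centre of the top of the stop button: black mushroom head 40 mm across, top 31 mm above the panel. Not to be pressed.
- stop (a joint): Stop button travel in m, 0 up, 0.005 fully in (8 N).
- glass_horse: Clear glass horse on four legs, 125 mm long, 125 mm high, origin under its middle on the kiln shelf, head to its +x. Loose, leave alone.
- tumbler: Green glass tumbler, 72 mm across, 90 mm high, origin at the centre of its underside, on the kiln shelf. Loose, leave alone.
- frit_tin: Small round steel tin, 40 mm across, 34 mm high, origin at the centre of its underside, on the panel between selector and stop button. Loose, leave alone.
- jacks: Glassblower's jacks (large steel tweezers), 318 mm long (its x), 68 mm wide, 12 mm high, flat on the bench. Loose, leave alone.
- shears: Steel shears, 207 mm long (its x), 110 mm wide, 12 mm high, flat on the bench. Loose, leave alone.
- paddle: Charred wooden paddle, 300 mm long (its x), 85 mm wide, 14 mm thick, flat on the bench. Loose, leave alone.
- wood_block: Dark wooden shaping cup, 90 mm across, 52 mm high, origin at the centre of its underside, with a round handle sticking out 210 mm along its +x. Loose, leave alone.

How it is judged:
On the way, in this order (a step that is already met when the one before it is completed fails the run):
1. the selector rests on the fourth click clockwise from where it stood (distance of lever_tip from where it was at the start of the episode between 0.0872 and 0.0927 m), for 0.3 s.
2. the start button is pressed all the way in (value of joint start above 0.0045 m), for 0.05 s.
At the end, for the whole second after the job is handed in: The selector rests on the fourth click clockwise from its start (within a fifth of a click), start was then pressed at least 4.5 mm in and is up again, stop is up, and the glass and tools are within 12 mm of where they stood (all of step 1 and value of joint each of start, stop below 0.001 m and distance of each of glass_horse, tumbler, frit_tin, jacks, shears, paddle, wood_block from where it was at the start of the episode below 0.012 m); the robot touches nothing.
It fails at once if start is pressed before the selector is on the fourth click (value of joint start above 0.003 m and not (distance of lever_tip from where it was at the start of the episode between 0.0872 and 0.0927 m)).
It fails at once if the stop button is pressed (value of joint stop above 0.003 m).
It fails at once if the lever is gripped or forced (over 25 N from the fingers) (contact force between the fingers and selector above 25 N).
It fails at once if the glass, the tin or a tool is lifted, knocked or pushed along (over 12 mm) (distance of any of glass_horse, tumbler, frit_tin, jacks, shears, paddle, wood_block from where it was at the start of the episode above 0.012 m).
It also fails if it takes over 64 s, if anything falls off the work surface, if the arm or the gripper's body presses on something with over 40 N, if the wrist force passes 120 N, or if a joint passes its speed limit or range.

### The arm

A 6-joint arm with a two-finger parallel gripper is mounted at the origin on the work surface. World frame = base frame: x ahead of the robot, y to its left, z up, the work surface at z = 0. Lengths are in m, angles in rad, forces in N, time in s.
With the tool pointing down it reaches from about 0.35 to 0.975 m from the base axis. Payload 7.1 kg.
Tool frame: the origin (TCP) lies midway between the tips of the shut fingers; the grasp point (between the pads) lies 19 mm behind it; z points along the fingers, y is the line along which they close (so a half turn about z gives the same grasp; the last joint's range is limited). The gripper opens to 88 mm and grips with 3 to 60 N. Pads are 20 mm wide; open, the fingers measure 115 mm over their backs; the gripper's body (75 mm by 178 mm) begins 61 mm behind the grasp point.
Start: joints at [1.234, 0.423, 1.63, -0, 1.089, -0.019], TCP at [0.195, 0.594, 0.223] pointing down, gripper open.
Joint ranges: [-3, 3], [-0.9, 2.11], [0.09, 2.58], [-1.31, 4.45], [0.11, 2.69], [-2.54, 2.54]. Speed limits (rad/s): [2.39, 2.39, 3.01, 3.14, 3.14, 3.14].

### API

Orientations are given as a unit quaternion [x, y, z, w].
In Python, from plant import manip gives the robot as it stands.
- The arm moves only by the tool send_rows, never from a script. Its argument "rows" is a list of rows, each a list of 5 numbers: the shift along the tool's x, y, z in mm, then the turn about the tool's z in degrees, then the opening, from 0 (shut) to 1 (fully open). A call has 1 to 12 rows; each row shifts and turns the commanded pose from where the row before left it, along the tool's axes as they then stand; what a row does not reach is not made up. A row lasts 1/12 s, in which the tool goes at most 41.7 mm and 7.16 degrees, less where a joint would pass 70% of its speed; a pose out of reach is approached as far as the arm can. A call with a gripper value outside its range is refused whole. The fingers move at their own pace and stop on an object; "grip_force" is the grip in N (left out, the last holds). Time passes only in rows, so rows that do not move let the fingers close. It gives the time, the measured TCP pose, the force, the opening and the grip force at its end, in the units of the state.
- manip.sense(): the state, without advancing time (a new reading comes with each control period).
- manip.get_image(name): name is "scene" or "top" or "wrist"; returns the picture (480x640x3 uint8, blue, green, red); there is no depth.
- manip.camera_params(name): a dict with "fov_y" (degrees; the focal length in pixels is half the picture's height over the tangent of half this angle, whatever the lens; pixels are square), "cx", "cy" (the principal point, pixels), "k1" (the pictures are not rectified: a ray, as slopes to the right and down, at radius r is drawn at 1 + k1 r^2 times it, then the intrinsics apply), "R" (3x3) and "t" (3): a world point X has camera coordinates R X + t. Camera axes: x right, y down, z forward; pixel columns grow to the right and rows downward; lengths in m; the calibration is good to about 2 mm. A picture is of the moment at which its call begins: read the wrist's pose just before it. camera_params takes no time and is no camera call; for the wrist camera it gives the pose at the moment of the call.
- manip.sign_off(): hands the job in; it is judged then, once.
The state is a dict: "t": time; "joint_positions": joint angles; "dq": joint speeds; "tau": joint torques, N m; "tcp_pos": TCP position; "orientation": TCP orientation; "contact_force": force on the tool from outside, world axes, zero at the start; "ft_torque": the same for the moment, N m; "gripper_width": opening from 0.0 (shut) to 1.0 (fully open); "grip_force": force on a finger pad.
Only numpy, scipy, OpenCV 4.12 (cv2) and the standard library are available. Lean on these libraries where they do the work, as an engineer would, in place of code of your own. Each camera call takes 0.05 s, during which the arm holds its last target. There are 200 camera calls.

## Working session

There is one attempt and no reset: what is moved stays moved. The work goes in short steps, Python scripts to look and compute and a tool call to move; the robot and the scene stay as the last step left them, time stands still between calls to the robot, and variables do not carry over. Pictures are saved under pics/ and viewed, at most 10 in all, crops included, and the job is handed in when it is done.

Besides the shell and the picture viewer there is one more tool, called after "Call:" as name([rows], argument=value, ...), one row to a line, values as JSON. send_rows: Moves the arm, as the interface text tells. Its arguments: {"type":"object","properties":{"rows":{"type":"array","items":{"type":"array","items":{"type":"number"}}},"grip_force":{"type":"number"}},"required":["rows"]}

```bash
mkdir -p pics
cat > h.py <<'E'
import numpy as np,cv2
from plant import manip
def ray(p,uv):
    f=240/np.tan(np.radians(p["fov_y"])/2)
    K=np.array([[f,0,p["cx"]],[0,f,p["cy"]],[0,0,1.]])
    d=cv2.undistortPoints(np.array([[uv]],float),K,np.array([p["k1"],0,0,0,0.]))[0,0]
    R=np.array(p["R"]);t=np.array(p["t"])
    return -R.T@t, R.T@np.array([d[0],d[1],1])
def onz(p,uv,z):
    o,d=ray(p,uv); return o+d*(z-o[2])/d[2]
def proj(p,X):
    f=240/np.tan(np.radians(p["fov_y"])/2)
    K=np.array([[f,0,p["cx"]],[0,f,p["cy"]],[0,0,1.]])
    return cv2.projectPoints(np.array([X],float),cv2.Rodrigues(np.array(p["R"]))[0],np.array(p["t"]),K,np.array([p["k1"],0,0,0,0.]))[0][0,0]
E
python3 - <<'E'
from h import *
for n in ["top","scene"]:
    cv2.imwrite(f"pics/{n}0.png",manip.get_image(n)); p=manip.camera_params(n); print(n,p)
s=manip.sense();print(s["t"],s["tcp_pos"],s["orientation"],s["contact_force"])
E
```

```text
top {'fov_y': 50.50406915085434, 'cx': 330.1769173732525, 'cy': 238.87166634437529, 'k1': -0.13097763291159265, 'R': array([[ 0.00263073, -0.99999529, -0.0015811 ],
       [-0.99303174, -0.00242612, -0.11782226],
       [ 0.11781786,  0.00188004, -0.99303344]]), 't': array([0.0222855 , 0.57718374, 1.52444944])}
scene {'fov_y': 43.209086869621764, 'cx': 305.9389666027211, 'cy': 239.40501555276842, 'k1': -0.0181253208765303, 'R': array([[-0.56723986,  0.82344206,  0.01349477],
       [ 0.67655287,  0.47527133, -0.56248856],
       [-0.46959042, -0.30993601, -0.82669493]]), 't': array([ 0.30081833, -0.34936632,  1.71243436])}
0.1 [0.19511487 0.59323643 0.22196253] [ 1.58250926e-01  9.87398675e-01 -6.96711708e-04 -1.23472599e-04] [-0.3077569   0.04899974  0.5154767 ]
```

View pics/top0.png

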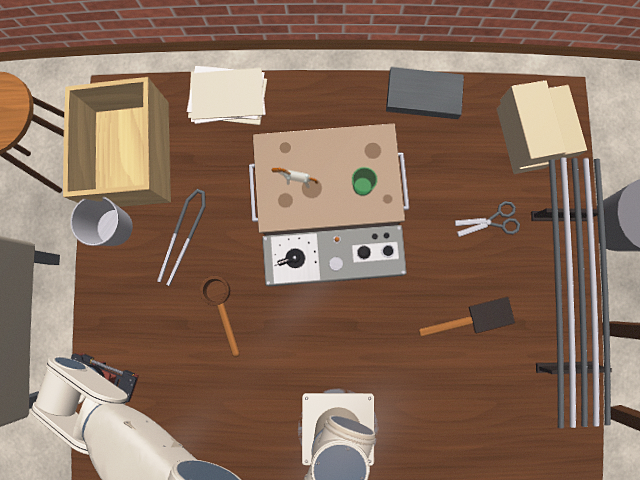

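View pics/scene0.png

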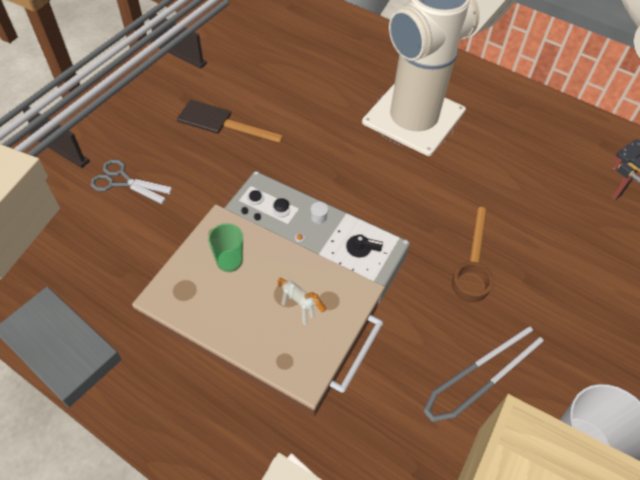

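The top view shows the selector near (293,258) with its lever pointing left and slightly down. Stop is near (364,252), start near (388,251) and the tin near (336,264). Next I'll enlarge the console and measure it.

Run:
```python
from h import *
im=cv2.imread("pics/top0.png");p=manip.camera_params("top")
c=im[215:295,255:415];cv2.imwrite("pics/crop.png",cv2.resize(c,None,fx=5,fy=5,interpolation=cv2.INTER_CUBIC))
m=(im[:,:,:].max(2)<60).astype(np.uint8)
n,l,st,ce=cv2.connectedComponentsWithStats(m[215:295,255:415])
for i in range(1,n):
    if st[i,4]>8: print(st[i],ce[i]+[255,215], onz(p,ce[i]+[255,215],0.1).round(4))
```

```text
[65 13  6  3 10] [322.5 229. ] [0.5985 0.0463 0.1   ]
[38 15  9  3 19] [297.15789474 231.        ] [0.5924 0.1208 0.1   ]
[52 14  7  3 15] [310.13333333 229.93333333] [0.5956 0.0826 0.1   ]
[15 17  6  3 15] [272.4 233. ] [0.5863 0.1937 0.1   ]
[25 16  9  3 15] [283.6        232.26666667] [0.5885 0.1607 0.1   ]
[117  19   5   5  18] [374.27777778 235.88888889] [ 0.5785 -0.1059  0.1   ]
[129  18   5   5  20] [386.05 235.1 ] [ 0.5809 -0.1406  0.1   ]
[103  31  12  13 107] [363.61682243 252.03738318] [ 0.5308 -0.0743  0.1   ]
[128  31  10  10  72] [387.69444444 250.38888889] [ 0.5357 -0.145   0.1   ]
[ 24  34  26  19 269] [294.25650558 258.27881041] [0.5119 0.1284 0.1   ]
```

View pics/crop.png

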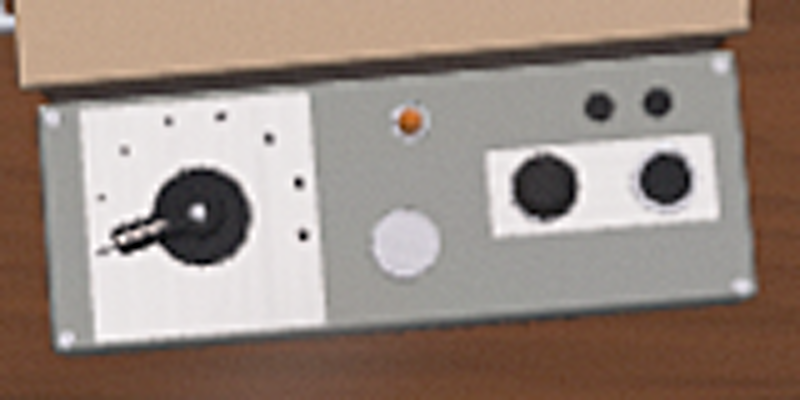

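```bash
cat >> h.py <<'E'
def frame():
    p=manip.camera_params("top")
    S=onz(p,(255+203/5,215+215/5),.089);B=onz(p,(255+665/5,215+178/5),.095)
    d=(S-B)[:2];d/=np.linalg.norm(d)  # hotplate +y
    return S[:2],B[:2],d
def tool():
    s=manip.sense();from scipy.spatial.transform import Rotation as R
    return s,R.from_quat(s["orientation"]).as_matrix()
E
python3 - <<'E'
from h import *
S,B,d=frame();print(S,B,np.linalg.norm(S-B),"yaw",np.degrees(np.arctan2(-d[0],d[1])))
p=manip.camera_params("top");L=onz(p,(255+115/5,215+243/5),.115)[:2]-S;print("tip",L,np.degrees(np.arctan2(L[1],L[0])),np.linalg.norm(L))
s,T=tool();print(T)
x=np.array([d[1],-d[0]]); 
print("horse",onz(p,(298,178),.2),"tumb",onz(p,(364,181),.16))
tgt=S+x*-.05+d*.06
print("tgt",tgt,"tool xy shift mm",T[:2,:2].T@(tgt-s["tcp_pos"][:2])*1000, "turn to align", np.degrees(np.arctan2(T[1,1],T[0,1]))-np.degrees(np.arctan2(d[1],d[0])))
E
```

```text
[0.51365815 0.12529279] [ 0.53560521 -0.1464147 ] 0.2725924283246405 yaw 4.61801617964485
tip [-0.01850504  0.04899782] 110.69008572759826 0.05237578385946877
[[-9.49913258e-01  3.12513338e-01 -4.64343908e-04]
 [ 3.12513682e-01  9.49912318e-01 -1.33678513e-03]
 [ 2.33228160e-05 -1.41494374e-03 -9.99998999e-01]]
horse [0.72771835 0.11337834 0.2       ] tumb [ 0.72903347 -0.07274405  0.16      ]
tgt [0.45898973 0.18107239] tool xy shift mm [-379.46513032 -309.05528497] turn to align -22.828796408423955
```

Call:
send_rows([
  [-25, -20, 0, 0, 0],
  [-32, -26, 0, 0, 0],
  [-32, -26, 0, 0, 0],
  [-32, -26, 0, 0, 0],
  [-32, -26, 0, 0, 0],
  [-32, -26, 0, 0, 0],
  [-32, -26, 0, 0, 0],
  [-32, -26, 0, 0, 0],
  [-32, -26, 0, 0, 0],
  [-32, -26, 0, 0, 0],
  [-32, -26, 0, 0, 0],
  [-34, -29, 0, 0, 0],
])

```text
t: 1.1
tcp_pos: [0.4578, 0.1824, 0.2226]
orientation: [0.158, 0.987, 0.0, -0.0]
contact_force: [0.8, 0.4, -0.2]
gripper_width: 0.128
grip_force: 0.0
```

Call:
send_rows([
  [0, 0, 0, -5.7, 0],
  [0, 0, 0, -5.7, 0],
  [0, 0, 0, -5.7, 0],
  [0, 0, 0, -5.7, 0],
  [0, 0, 0, 0, 0],
  [0, 0, 0, 0, 0],
])

```text
t: 1.6
tcp_pos: [0.457, 0.1842, 0.2225]
orientation: [-0.039, 0.999, -0.0, -0.0]
contact_force: [-0.1, 0.1, -0.0]
gripper_width: 0.003
grip_force: 0.0
```

```bash
cat >> h.py <<'E'
def where():
    S,B,d=frame();x=np.array([d[1],-d[0]]);s,T=tool()
    q=s["tcp_pos"][:2]-S
    print("t",s["t"],"tcp",s["tcp_pos"].round(4),"hp rel selector mm",(q@x*1000).round(1),(q@d*1000).round(1),"yawerr",np.degrees(np.arctan2(T[1,1],T[0,1])-np.arctan2(d[1],d[0])).round(2),"w",s["gripper_width"],"F",np.round(s["contact_force"],2))
E
python3 - <<'E'
from h import *
where()
p=manip.camera_params("wrist");cv2.imwrite("pics/w1.png",manip.get_image("wrist"))
print([proj(p,(*v,z)).round(0) for v,z in zip(frame()[:2],(.089,.095))], p)
E
```

```text
t 1.6 tcp [0.457  0.1842 0.2225] hp rel selector mm -51.8 63.3 yawerr -0.2 w 0.0031471453523046877 F [-0.05  0.06 -0.05]
[array([251., 288.]), array([-32., 288.])] {'fov_y': 66.59038915646087, 'cx': 322.17308692333916, 'cy': 243.85822347386164, 'k1': -0.07393556157934132, 'R': array([[-7.81199987e-02,  9.96943803e-01,  5.66044284e-04],
       [ 9.50446468e-01,  7.43050917e-02,  3.01877898e-01],
       [ 3.00913239e-01,  2.41206958e-02, -9.53346429e-01]]), 't': array([-0.1479902 , -0.48543056,  0.25025372])}
```

View pics/w1.png

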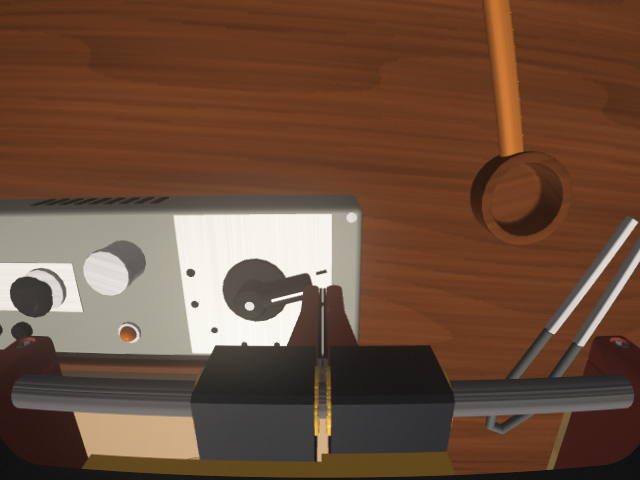

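The wrist view shows the skirt centred near (255,290), about 3 mm further in +y than predicted. The lever points at the first tick (321,271), so it stands at 0. I'll correct the centre, descend behind the lever and work out the arc.

Call:
send_rows([
  [-2, -7, 20, 0, 0],
  [-2, -7, 25, 0, 0],
  [-2, -7, 25, 0, 0],
  [-2, -7, 25, 0, 0],
  [0, 0, 20, 0, 0],
  [0, 0, 7, 0, 0],
  [0, 0, 0, 0, 0],
  [0, 0, 0, 0, 0],
])

```text
t: 2.32
tcp_pos: [0.4675, 0.1573, 0.101]
orientation: [-0.04, 0.999, -0.0, -0.0]
contact_force: [-0.2, 0.8, 0.1]
gripper_width: 0.005
grip_force: 0.0
```

```bash
sed -i 's/    d=(S-B)\[:2\]/    S=S+[.0015,.003,0];d=(S-B)[:2]/' h.py
cat >> h.py <<'E'
def pt(th,r=40):
    f=np.radians(105-th);u=np.array([np.cos(f),np.sin(f)]);n=np.array([-u[1],u[0]])
    return r*u+(8+10*abs(u[1])+13.5*abs(u[0]))*n
E
python3 - <<'E'
from h import *
where()
q=None
for th in range(0,121,6):
    a=pt(th);print(th,a.round(1), None if q is None else "tool dx,dy %.1f %.1f"%(-(a-q)[0],(a-q)[1]));q=a
E
```

```text
t 2.3167 tcp [0.4675 0.1573 0.101 ] hp rel selector mm -45.3 32.5 yawerr 0.29 w 0.005235443245465304 F [-0.16  0.77  0.1 ]
0 [-30.8  33.2] None
6 [-26.   36.4] tool dx,dy -4.8 3.2
12 [-20.8  39. ] tool dx,dy -5.2 2.6
18 [-16.6  40.9] tool dx,dy -4.2 2.0
24 [-13.5  42.6] tool dx,dy -3.1 1.7
30 [-10.1  44.1] tool dx,dy -3.4 1.5
36 [-6.4 45.3] tool dx,dy -3.7 1.2
42 [-2.4 46.1] tool dx,dy -4.0 0.8
48 [ 1.9 46.5] tool dx,dy -4.2 0.4
54 [ 6.3 46.4] tool dx,dy -4.4 -0.1
60 [10.9 45.7] tool dx,dy -4.6 -0.7
66 [15.5 44.4] tool dx,dy -4.6 -1.3
72 [20.1 42.6] tool dx,dy -4.6 -1.9
78 [24.5 40.1] tool dx,dy -4.4 -2.5
84 [28.7 36.9] tool dx,dy -4.2 -3.1
90 [32.5 33.2] tool dx,dy -3.8 -3.7
96 [35.9 28.9] tool dx,dy -3.4 -4.3
102 [38.8 24.1] tool dx,dy -2.9 -4.8
108 [41.1 19.9] tool dx,dy -2.3 -4.2
114 [43.1 16.4] tool dx,dy -2.0 -3.5
120 [44.8 12.5] tool dx,dy -1.7 -3.9
```

Call:
send_rows([
  [-5, 0.3, 0, 0, 0],
  [-5, 0.3, 0, 0, 0],
  [-4.5, 0.1, 0, 0, 0],
  [-4.8, 3.2, 0, 0, 0],
  [-5.2, 2.6, 0, 0, 0],
  [-4.2, 2, 0, 0, 0],
  [-3.1, 1.7, 0, 0, 0],
  [-3.4, 1.5, 0, 0, 0],
  [-3.7, 1.2, 0, 0, 0],
  [-4, 0.8, 0, 0, 0],
  [0, 0, 0, 0, 0],
  [0, 0, 0, 0, 0],
])

```text
t: 3.32
tcp_pos: [0.5087, 0.1741, 0.1003]
orientation: [-0.04, 0.999, -0.0, -0.0]
contact_force: [-1.9, 0.6, -1.7]
gripper_width: 0.005
grip_force: 1.0
```

Run:
```python
from h import *
where()
a=manip.get_image("top")[215:295,255:375];b=manip.get_image("wrist")
a=cv2.resize(a,(480,320),interpolation=cv2.INTER_CUBIC);b=b[150:390,150:400]
cv2.imwrite("pics/m1.png",np.hstack([a,cv2.resize(b,(320,320))]))
```

```text
t 3.3167 tcp [0.5087 0.1741 0.1003] hp rel selector mm -3.0 46.2 yawerr 0.33 w 0.005300275171135597 F [-1.93  0.63 -1.72]
```

View pics/m1.png

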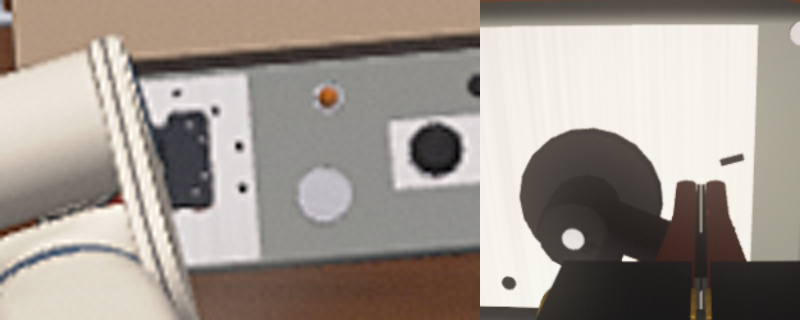

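The lever turns with the finger and stands near 40°, with about 2–3 N on the tool. I'll continue along the arc.

Call:
send_rows([
  [-4.2, 0.4, 0, 0, 0],
  [-4.4, -0.1, 0, 0, 0],
  [-4.6, -0.7, 0, 0, 0],
  [-4.6, -1.3, 0, 0, 0],
  [-4.6, -1.9, 0, 0, 0],
  [-4.4, -2.5, 0, 0, 0],
  [-4.2, -3.1, 0, 0, 0],
  [-3.8, -3.7, 0, 0, 0],
  [-3.4, -4.3, 0, 0, 0],
  [0, 0, 0, 0, 0],
  [0, 0, 0, 0, 0],
])

```text
t: 4.33
tcp_pos: [0.5493, 0.16, 0.1009]
orientation: [-0.04, 0.999, 0.0, 0.001]
contact_force: [0.7, 2.6, 0.5]
gripper_width: 0.008
grip_force: 0.8
```

Run:
```python
from h import *
where()
b=manip.get_image("wrist");cv2.imwrite("pics/m2.png",b[100:420,100:500])
```

```text
t 4.3333 tcp [0.5493 0.16   0.1009] hp rel selector mm 36.4 29.1 yawerr 0.29 w 0.007877979353919142 F [0.66 2.57 0.46]
```

View pics/m2.png

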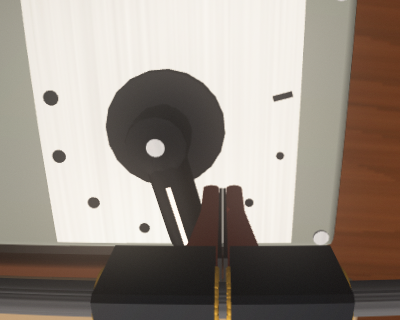

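The white line still leans about 14° toward the finger, so the lever is near 3.1–3.2 clicks and in contact. I'll push slowly past the half step.

Call:
send_rows([
  [-1.5, -2.4, 0, 0, 0],
  [-1.4, -2.4, 0, 0, 0],
  [-1.2, -2.1, 0, 0, 0],
  [-1.1, -2.1, 0, 0, 0],
  [-0.6, -1.1, 0, 0, 0],
  [0, 0, 0, 0, 0],
  [0, 0, 0, 0, 0],
  [0, 0, 0, 0, 0],
])

```text
t: 5.05
tcp_pos: [0.5553, 0.1503, 0.1007]
orientation: [-0.04, 0.999, -0.0, 0.0]
contact_force: [0.1, 0.4, 0.5]
gripper_width: 0.003
grip_force: 0.0
```

Run:
```python
from h import *
where()
b=manip.get_image("wrist");cv2.imwrite("pics/m3.png",b[100:420,100:500])
```

```text
t 5.05 tcp [0.5553 0.1503 0.1007] hp rel selector mm 41.6 18.9 yawerr 0.33 w 0.003424751277653587 F [0.09 0.38 0.49]
```

View pics/m3.png

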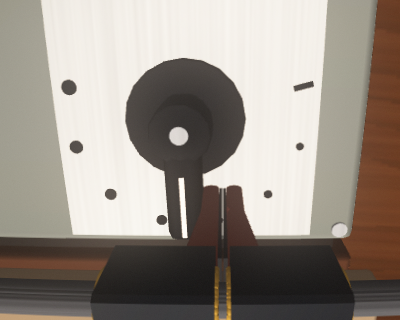

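The line is now nearly parallel to +x, so the lever sits right at the half step. I'll push a few millimetres more.

Call:
send_rows([
  [-0.8, -1.6, 0, 0, 0],
  [-0.7, -1.6, 0, 0, 0],
  [-0.5, -1.0, 0, 0, 0],
  [0, 0, 0, 0, 0],
  [0, 0, 0, 0, 0],
  [0, 0, 0, 0, 0],
])

```text
t: 5.6
tcp_pos: [0.5574, 0.1464, 0.1007]
orientation: [-0.04, 0.999, -0.0, 0.0]
contact_force: [-0.0, 0.4, 0.3]
gripper_width: 0.002
grip_force: 0.0
```

Run:
```python
from h import *
where()
p=manip.camera_params("wrist")
b=manip.get_image("wrist");cv2.imwrite("pics/m4.png",b[100:420,100:500])
```

```text
t 5.6 tcp [0.5574 0.1464 0.1007] hp rel selector mm 43.5 14.9 yawerr 0.33 w 0.002191531876514242 F [-0.05  0.4   0.32]
```

View pics/m4.png

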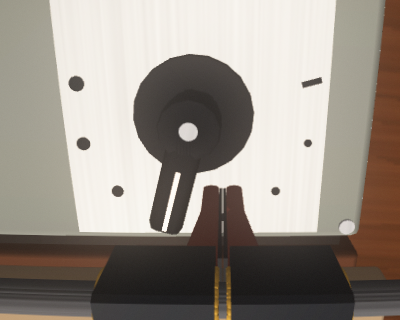

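The lever has snapped over: the line runs (180,172)→(165,232), about 14° past +x, which is the fourth tick. I'll back off, rise and travel over start.

Call:
send_rows([
  [0, 5, 0, 0, 0],
  [0, 5, 0, 0, 0],
  [0, 0, -25, 0, 0],
  [0, 0, -30, 0, 0],
  [0, 0, -30, 0, 0],
  [0, 0, -20, 0, 0],
  [5, -20, 0, 0, 0],
  [6, -35, 0, 0, 0],
  [6, -35, 0, 0, 0],
  [6, -35, 0, 0, 0],
  [6, -35, 0, 0, 0],
  [5, -35, 0, 0, 0],
])

```text
t: 6.65
tcp_pos: [0.5379, -0.0416, 0.2058]
orientation: [-0.04, 0.999, 0.0, 0.0]
contact_force: [1.3, 0.5, 0.3]
gripper_width: 0.003
grip_force: 0.0
```

Call:
send_rows([
  [5, -35, 0, 0, 0],
  [4, -35, 0, 0, 0],
  [0, -25, 0, 0, 0],
  [0, -10, 0, 0, 0],
  [0, 0, 0, 0, 0],
  [0, 0, 0, 0, 0],
])

```text
t: 7.15
tcp_pos: [0.5377, -0.1455, 0.2055]
orientation: [-0.04, 0.999, 0.0, -0.0]
contact_force: [-0.7, 0.1, -0.1]
gripper_width: 0.005
grip_force: 0.0
```

Run:
```python
from h import *
where();S,B,d=frame();s,T=tool()
print("tool shift",T.T@(np.array([*B,.098])-s["tcp_pos"])*1000)
p=manip.camera_params("wrist");b=manip.get_image("wrist")
q=proj(p,(*B,.095));print("cap px",q); cv2.drawMarker(b,tuple(int(v) for v in q),(0,0,255),0,10)
cv2.imwrite("pics/m5.png",b)
```

```text
t 7.15 tcp [ 0.5377 -0.1455  0.2055] hp rel selector mm 2.2 -274.7 yawerr 0.29 w 0.004624278594014612 F [-0.72  0.1  -0.08]
tool shift [  2.16260584  -0.7718154  107.54391155]
cap px [321.19575783 236.52861903]
```

View pics/m5.png

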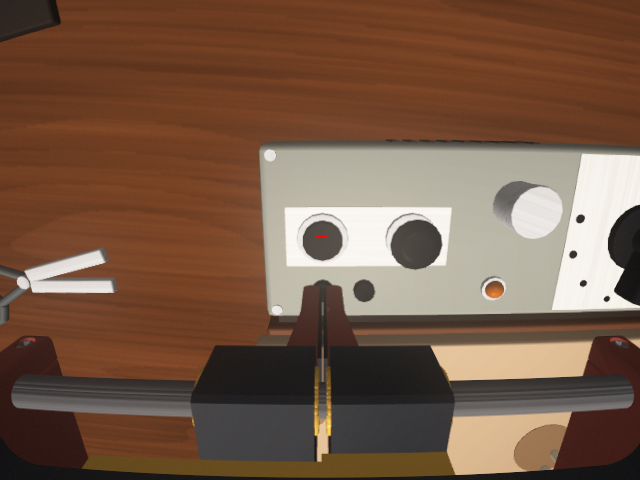

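The marker (321,237) lies on the start cap, whose centre is near (322,240). Now I'll descend to just above it and press.

Call:
send_rows([
  [1, -0.5, 20, 0, 0],
  [0, 0, 30, 0, 0],
  [0, 0, 30, 0, 0],
  [0, 0, 22, 0, 0],
  [0, 0, 3, 0, 0],
  [0, 0, 2, 0, 0],
  [0, 0, 2, 0, 0],
  [0, 0, 2, 0, 0],
  [0, 0, 2, 0, 0],
  [0, 0, 2, 0, 0],
  [0, 0, 1.5, 0, 0],
  [0, 0, 0, 0, 0],
])

```text
t: 8.2
tcp_pos: [0.5379, -0.1467, 0.0899]
orientation: [-0.04, 0.999, -0.0, 0.001]
contact_force: [1.8, 3.1, 4.7]
gripper_width: 0.004
grip_force: 2.2
```

Call:
send_rows([
  [0, 0, 1, 0, 0],
  [0, 0, 1, 0, 0],
  [0, 0, 0, 0, 0],
  [0, 0, 0, 0, 0],
])

```text
t: 8.53
tcp_pos: [0.5379, -0.1468, 0.0891]
orientation: [-0.04, 0.999, -0.0, 0.001]
contact_force: [-1.4, 3.8, 18.4]
gripper_width: 0.004
grip_force: 9.1
```

The force rose to 18 N with the tip stopped at z = 0.089, so the button is fully in. I'll release it and rise clear.

Call:
send_rows([
  [0, 0, -10, 0, 0],
  [0, 0, -30, 0, 0],
  [0, 0, -35, 0, 0],
  [0, 0, -35, 0, 0],
  [0, 0, -35, 0, 0],
  [0, 0, -20, 0, 0],
  [0, 0, 0, 0, 0],
  [0, 0, 0, 0, 0],
  [0, 0, 0, 0, 0],
])

```text
t: 9.28
tcp_pos: [0.5357, -0.1466, 0.2508]
orientation: [-0.04, 0.999, 0.0, -0.001]
contact_force: [-0.3, -0.4, -0.3]
gripper_width: 0.009
grip_force: 0.0
```

Run:
```python
from h import *
where()
b=manip.get_image("top");cv2.imwrite("pics/end.png",b[110:340,140:540])
```

```text
t 9.2833 tcp [ 0.5357 -0.1466  0.2508] hp rel selector mm 0.0 -275.6 yawerr 0.33 w 0.009024652395175362 F [-0.31 -0.37 -0.25]
```

View pics/end.png

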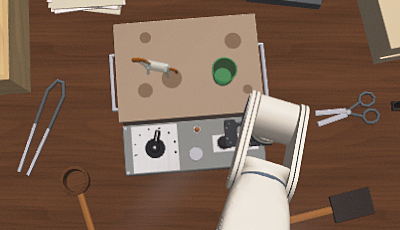

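The lever (157,135) points at the fourth tick, everything else stands where it was, and the arm is clear.

```bash
python3 -c "
from plant import manip
print(manip.sign_off())"
```

```text
the job is handed in; nothing more can be done
None
```

The selector is four clicks clockwise of where it stood; start was then pressed fully in and released, the loose items look undisturbed in the final top view, and the job was handed in with the arm clear (no verdict was returned).

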